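Snap the washed cap onto the vacuum flask and keep it pressed

ROBOT

A 7-joint arm with a two-finger parallel gripper is mounted at the origin on the work surface. World frame = base frame: x ahead of the robot, y to its left, z up, the work surface at z = 0. Lengths are in m, angles in degrees, forces in N, time in s.
With the tool pointing down it reaches from about 0.4 to 0.9 m from the base axis. Payload 5.5 kg.
Tool frame: the origin (TCP) lies midway between the tips of the shut fingers; the grasp point (between the pads) lies 19 mm behind it (r.grip_point_offset is the distance from the TCP to the grasp point, in m); z points along the fingers, y is the line along which they close (so a half turn about z gives the same grasp; the last joint's range is limited). The gripper opens to 85 mm and grips with 20 to 120 N. Pads are 22 mm wide; open, the fingers measure 114 mm over their backs; the gripper's body (76 mm by 85 mm) begins 54 mm behind the grasp point. The pads swing forward as they close: fully open they stand 13 mm farther back than shut.
Start: joints at [-54.42, 28.699, -24.465, 88.831, 12.651, 65.22, -12.049], TCP at [0.228, 0.609, 0.192] pointing down, gripper open.
Joint ranges: [-164.97, 164.97], [-17.58, 116.51], [-87.97, 89.64], [11.32, 138.91], [-80.73, 260.73], [10.89, 115.49], [-147.41, 147.41]. Speed limits (degrees/s): [147.25, 147.25, 180, 180, 180, 180, 180].

INTERFACE

Orientations are given as a 3x3 rotation matrix whose columns are the frame's x, y, z axes.
In Python, from cell import r gives the robot as it stands.
- The arm moves only by the shell command python3 drive.py FILE [FORCE], which reads ROWS from the file FILE. ROWS is a JSON list of rows, 1 to 8 of them, each of 7 numbers: dx, dy, dz in shares of the most that a row can go, 1 being 50 mm, then a rotation vector rx, ry, rz in units of 2 degrees, then the finger opening in m; each row shifts and turns the commanded pose from where the row before left it, along the tool's axes as they then stand; what a row does not reach is not made up. A row lasts 1/10 s, in which the tool goes at most 0.05 m and 8.59 degrees, less where a joint would pass 70% of its speed; a pose out of reach is approached as far as the arm can. The fingers move at their own pace and stop on an object; FORCE is the grip in N (left out, the last holds). Time passes only in rows, so rows that do not move let the fingers close. It prints the time, the measured TCP pose, the force, the opening and the grip force at its end. Input that does not fit is refused with a message, and nothing moves.
- r.observe(): the state, without advancing time (a new reading comes with each control period).
- r.read_camera(name): name is "scene" or "top" or "wrist"; returns the picture (400x640x3 uint8, red, green, blue); there is no depth.
- r.camera_info(name): a dict with "K" (3x3 intrinsics, pixels), "k1" (the pictures are not rectified: a ray, as slopes to the right and down, at radius r is drawn at 1 + k1 r^2 times it, then the intrinsics apply), "R" (3x3) and "t" (3): a world point X has camera coordinates R X + t. Camera axes: x right, y down, z forward; pixel columns grow to the right and rows downward; lengths in m; the calibration is good to about 2 mm. A picture is of the moment at which its call begins: read the wrist's pose just before it. camera_info takes no time and is no camera call; for the wrist camera it gives the pose at the moment of the call.
- r.close_job(): hands the job in; it is judged then, once.
The state is a dict: "time": time; "joint_pos": joint angles; "qd": joint speeds; "tau": joint torques, N m; "tool_pos": TCP position; "tool_rot": TCP orientation; "force": force on the tool from outside, world axes, zero at the start; "wrist_torque": the same for the moment, N m; "finger_gap": finger opening in m; "finger_force": force on a finger pad.
Only numpy, scipy, OpenCV 4.12 (cv2) and the standard library are available. Lean on these libraries where they do the work, as an engineer would, in place of code of your own. Each camera call takes 0.05 s, during which the arm holds its last target. There are 200 camera calls.

TASK

Take the washed flask cap (the deep, narrow one with a knob, not the wide flat pot lid) out of the white drip tray and snap it onto the bare neck of the open steel flask: press straight down until it clicks, then go on pressing after the click so that the cap squeezes the soft seal under it. Finish while still holding the cap pressed down, without letting up, and leave everything else where it is.

Things in the scene. Friction and masses are not known exactly. Their poses are not given: they have to be found in the camera images.
- cap: Flask cap, black plastic: round skirt 48 mm across, 32 mm high, open below; on its flat top a round knob 24 mm across, 22 mm high (54 mm in all; 60 to 120 g). Origin: centre of the open underside, z up. Starts upright in one of the tray's two cells. Bore: 26 mm wide at a lip in its lowest 5 mm, 38 mm wide above that, 28 mm deep.
- cap_top (a point): Centre of the cap's flat top, at the foot of the knob: 32 mm above the cap's origin. The knob can be gripped with the fingertips just above this face.
- neck_seat (a point): Centre of the top face of the seal, a soft black ring 48 mm across round the foot of the open flask's neck, 118 mm above the worktop; z up. The cap's origin comes here when home. With it 17 mm above, the lip meets the catch balls; the push rises to 10 to 15 N, then drops at 10 to 8 mm, and the balls pull the cap down the rest of the way (up to 10 N). The point stays put as the seal yields.
- seal (a joint): How far the seal ring is squeezed down, in m: 0 free, 0.003 bottomed. It acts as a spring of 4 N per mm (12 N at the bottom). neck_seat does not move with it.
- neck_tip (a point): Top of the open flask's bare steel neck, 24 mm above neck_seat. The neck is 23 mm across, its last 6 mm tapered to 14 mm; four sprung steel catch balls bulge from it to 31 mm across, midway up. Sprung out over the cap's lip, they hold the cap on.
- flask: The open flask, steel, fixed: 84 mm across, black handle to local +y reaching 82 mm out. Origin: centre of its underside.
- tray: White plastic drip tray, fixed: 190 x 290 x 35 mm outside, walls and floor 5 mm, one wall across the middle as high as the rim that makes two cells side by side along its local y. Origin: centre of its underside.
- pot_lid: Bystander in the other cell of the tray: a flat black lid 72 mm across and 14 mm high with the same kind of knob (36 mm in all). Origin: centre of its underside.
- closed_flask: Bystander: a second steel flask of the same size, with its cap on (172 mm high). Loose. Origin: centre of its underside.
- mug: Bystander: red mug, 80 mm across, 85 mm high. Origin: centre of its underside.
- sugar_jar: Bystander: white jar with a wooden lid, 64 mm across, 100 mm high. Origin: centre of its underside.
- wood_spoon: Bystander: wooden spoon, 240 mm long, lying flat. Its handle points along its local -x.

How it is judged (in metres and radians):
On the way, in this order (a step that is already met when the one before it is completed fails the run):
1. the cap is held clear of the tray (height (world z) of cap above 0.06 m and contact force between the fingers and cap above 1 N), for 0.1 s.
2. the cap has clicked home on the neck of the open flask (z of cap in the frame of neck_seat below 0.0025 m and horizontal distance between cap and neck_seat below 0.003 m and angle between cap's own z axis and vertical below 0.08 rad), for 0.1 s.
At the end, for the whole second after the job is handed in: The cap is clicked home on the open neck (origin under 2.5 mm above the seat, within 3 mm sideways, upright within 0.08 rad) and still; through the last second the fingers bear on it (over 2 N) and keep the seal squeezed by more than 1 mm (about 4 N) (all of step 2 and value of joint seal above 0.001 m and contact force between the fingers and cap above 2 N and linear speed of cap below 0.02 m/s); the arm keeps its last pose, push and grip.
It fails at once if a bystander is shoved or lifted more than 40 mm from its place (distance of any of pot_lid, closed_flask, mug, sugar_jar, wood_spoon from where it was at the start of the episode above 0.04 m).
It also fails if it takes over 42 s, if anything falls off the work surface, if the arm or the gripper's body presses on something with over 40 N, if the wrist force passes 120 N, or if a joint passes its speed limit or range.

## Working session

There is one attempt and no reset: what is moved stays moved. The work goes in short steps, Python scripts to look and compute and a shell command to move; the robot and the scene stay as the last step left them, time stands still between calls to the robot, and variables do not carry over. Pictures are saved under pics/ and viewed, at most 10 in all, crops included, and the job is handed in when it is done.

```bash
ls; mkdir -p pics
python3 - <<'E'
from cell import r
import cv2,numpy as np
o=r.observe();print(o['time'],o['tool_pos'],np.round(o['tool_rot'],3).tolist(),o['force'],o['finger_gap'])
for n in("top","scene"):
    im=r.read_camera(n);cv2.imwrite(f"pics/{n}0.png",im[:,:,::-1])
    i=r.camera_info(n);print(n,i)
E
```

```text
cell.py
drive.py
pics
0.0 [0.22738705 0.60807172 0.19112275] [[-0.937, 0.35, -0.001], [0.35, 0.937, -0.002], [0.0, -0.002, -1.0]] [-0.20607732 -0.27207941 -0.52314244] 0.08550293960864518
top {'K': array([[408.34711072,   0.        , 322.95013366],
       [  0.        , 408.34711072, 203.59179143],
       [  0.        ,   0.        ,   1.        ]]), 'k1': -0.012431724475672458, 'R': array([[ 0.00679683, -0.99980645, -0.01846244],
       [-0.99667902, -0.00527503, -0.08125947],
       [ 0.08114636,  0.01895343, -0.99652197]]), 't': array([0.12025142, 0.5845073 , 1.3412048 ])}
scene {'K': array([[407.83476749,   0.        , 326.23349172],
       [  0.        , 407.83476749, 199.42776701],
       [  0.        ,   0.        ,   1.        ]]), 'k1': 0.02003261017534005, 'R': array([[ 0.42780463,  0.90385487, -0.00543789],
       [ 0.64934852, -0.31151782, -0.69376016],
       [-0.6287525 ,  0.29326272, -0.72018558]]), 't': array([-0.35185027, -0.26063179,  1.6272934 ])}
```

View pics/top0.png

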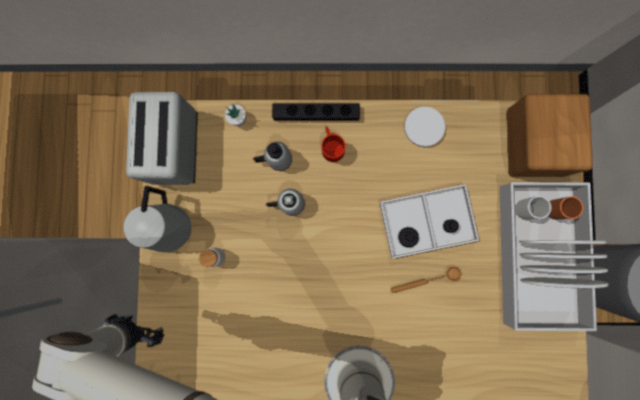

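View pics/scene0.png

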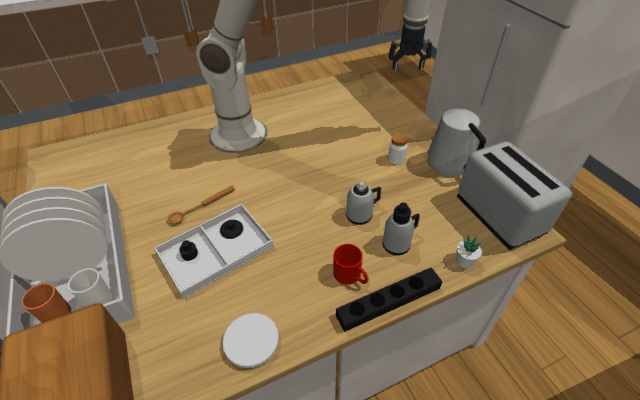

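Top view: the cap is at (451,226) in the right cell, the pot lid at (409,237), the open flask at (291,201) and the closed flask at (278,155). In the scene view the cap is at (188,250) and the open flask's neck at (361,187). Next I'll get rough positions and zoomed crops.

```bash
cat > h.py <<'E'
import cv2,numpy as np
from cell import r
def ray(i,uv):
    d=(np.array(uv,float)-i['K'][:2,2])/[i['K'][0,0],i['K'][1,1]]
    s=d.copy()
    for _ in range(8): s=d/(1+i['k1']*(s@s))
    c=-i['R'].T@i['t']; v=i['R'].T@np.r_[s,1]
    return c,v/np.linalg.norm(v)
def plane(i,uv,z):
    c,v=ray(i,uv); return c+v*(z-c[2])/v[2]
def meet(a,b):
    (c,v),(d,w)=a,b
    s=np.linalg.lstsq(np.c_[v,-w],d-c,rcond=None)[0]
    p,q=c+s[0]*v,d+s[1]*w
    return (p+q)/2,np.linalg.norm(p-q)
def proj(i,X):
    c=i['R']@np.array(X)+i['t']; s=c[:2]/c[2]; s=s*(1+i['k1']*(s@s))
    return i['K'][:2,:2]@s+i['K'][:2,2]
def dark(im,box,thr=60):
    x0,y0,x1,y1=box
    m=(im[y0:y1,x0:x1].max(2)<thr).astype(np.uint8)
    n,_,st,ce=cv2.connectedComponentsWithStats(m)
    return [(np.round(ce[k]+[x0,y0],1).tolist(),(st[k]+[x0,y0,0,0,0]).tolist()) for k in range(1,n) if st[k,4]>15]
E
python3 - <<'E'
from h import *
T=cv2.imread("pics/top0.png");S=cv2.imread("pics/scene0.png")
it,isc=r.camera_info("top"),r.camera_info("scene")
print("T",dark(T,(380,185,480,258)));print("S",dark(S,(160,200,275,290)))
print(plane(it,(451,226),.035))
print(meet(ray(it,(291,201)),ray(isc,(361,187))))
a=cv2.resize(T[130:270,240:480],(780,455),interpolation=cv2.INTER_CUBIC)
cv2.imwrite("pics/a.png",a)
b=np.hstack([cv2.resize(S[165:235,330:390],(360,420),interpolation=3),cv2.resize(S[215:285,155:225],(420,420),interpolation=3)])
cv2.imwrite("pics/b.png",b)
E
```

```text
T [([450.5, 225.6], [444, 220, 14, 12, 141]), ([408.1, 236.9], [399, 228, 19, 19, 289])]
S [([231.0, 228.8], [220, 220, 23, 19, 327]), ([187.9, 250.5], [180, 241, 18, 20, 262])]
[ 0.51119057 -0.2983837   0.035     ]
(array([0.58500213, 0.2250497 , 0.1244944 ]), np.float64(0.008368277943761559))
```

View pics/a.png

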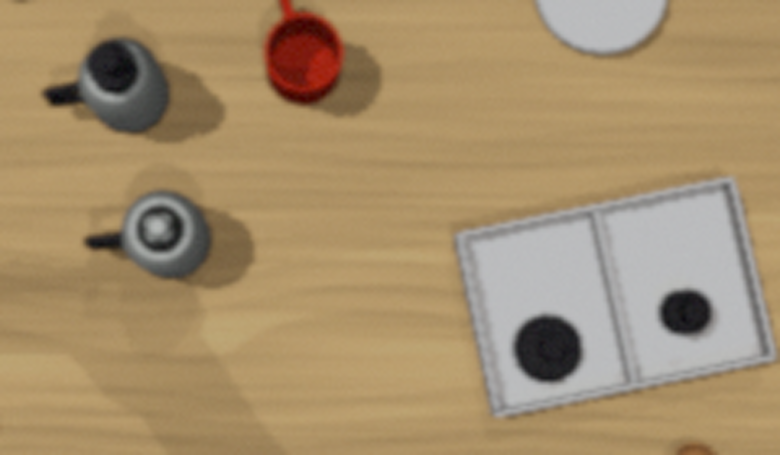

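View pics/b.png

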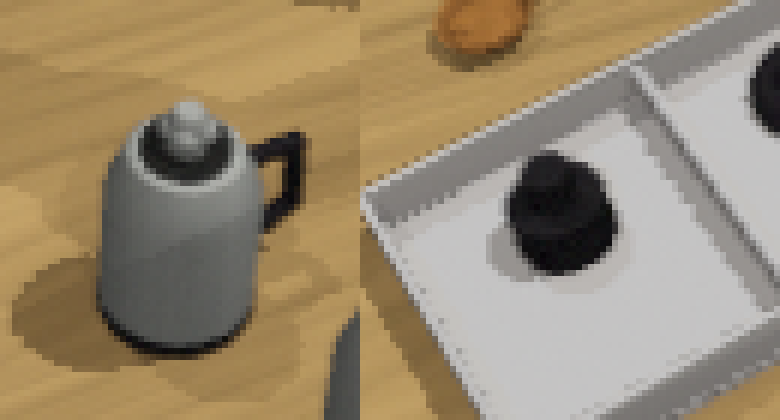

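Crop a shows the steel neck tip at about (159,224) → full (288.9,198.9), inside the black seal ring. The cap is at crop (685,312) → full (450.8,226). Crop b confirms that the narrow, tall cap is on the tray floor. On the way I'll measure the flask with the wrist camera.

Run:
```python
from h import *
it,isc=r.camera_info("top"),r.camera_info("scene")
print("tip",plane(it,(288.9,198.9),.142),"seal",plane(it,(289.2,200.8),.118), "closed",plane(it,(274.5,150),.172))
print("tip2",meet(ray(it,(288.9,198.9)),ray(isc,(330+188/6,165+106/6))))
o=r.observe();w=r.camera_info("wrist");R=np.array(o['tool_rot'])
c=-w['R'].T@w['t'];print("cam in tool",R.T@(c-o['tool_pos']),"axes",np.round(R.T@w['R'].T,3).tolist(),w['K'].tolist(),w['k1'])
p=np.array(o['tool_pos'])
for X in([.53,.22,.30],[.45,.10,.3],[.511,-.298,.20]): 
    print(X,np.round(R.T@(np.array(X)-p),3));
```

```text
tip [0.58811213 0.22605387 0.142     ] seal [0.58437934 0.22750606 0.118     ] closed [0.73361998 0.26863502 0.172     ]
tip2 (array([0.58825404, 0.22666757, 0.14519587]), np.float64(0.0020611650776981992))
cam in tool [ 8.06455300e-02  1.18043547e-04 -1.81628521e-01] axes [[-0.0, -0.948, -0.318], [1.0, -0.0, -0.0], [0.0, -0.318, 0.948]] [[284.1548044241492, 0.0, 322.3611433616723], [0.0, 284.1548044241492, 201.86566552650805], [0.0, 0.0, 1.0]] -0.049400401683695215
[0.53, 0.22, 0.3] [-0.419 -0.258 -0.108]
[0.45, 0.1, 0.3] [-0.386 -0.398 -0.108]
[0.511, -0.298, 0.2] [-0.583 -0.75  -0.007]
```

Careful with the scale: shifts go in shares of 50 mm and turns go in units of 2 degrees. That gives: -0.02 m is -0.4, -0.04 m is -0.8.

```bash
echo '[[-0.6, -0.4, -0.6, 0, 0, 0, 0.085], [-0.8, -0.5, -0.2, 0, 0, 0, 0.085], [-0.8, -0.5, -0.2, 0, 0, 0, 0.085], [-0.8, -0.5, -0.2, 0, 0, 0, 0.085], [-0.8, -0.5, -0.2, 0, 0, 0, 0.085], [-0.8, -0.5, -0.2, 0, 0, 0, 0.085], [-0.8, -0.5, -0.2, 0, 0, 0, 0.085], [-0.8, -0.4, -0.2, 0, 0, 0, 0.085]]' > path.dat && python3 drive.py path.dat
echo '[[-0.8, -0.4, -0.2, 0, 0, 0, 0.06], [-0.8, -0.4, 0, 0, 0, 0, 0.06], [-0.4, -0.2, 0, 0, 0, 0, 0.06], [0, 0, 0, 0, 0, 0, 0.06], [0, 0, 0, 0, 0, 0, 0.06]]' > path.dat && python3 drive.py path.dat
python3 - <<'E'
from h import *
o=r.observe();print(o['time'],o['tool_pos'],np.round(o['qd'],2))
w=r.camera_info("wrist");im=r.read_camera("wrist");cv2.imwrite("pics/w1.png",im[:,:,::-1])
np.save("w1.npy",w,allow_pickle=True)
print(proj(w,[.588,.2265,.142]))
E
```

```text
time: 0.9
tool_pos: [0.4521, 0.3199, 0.2925]
tool_rot: [[-0.936, 0.351, -0.0], [0.351, 0.936, -0.001], [-0.0, -0.001, -1.0]]
force: [-0.0, 1.1, 0.6]
finger_gap: 0.0853
finger_force: 0.0
time: 1.4
tool_pos: [0.5272, 0.2404, 0.3016]
tool_rot: [[-0.936, 0.351, -0.001], [0.351, 0.936, 0.0], [0.001, -0.0, -1.0]]
force: [-0.6, 0.1, 0.0]
finger_gap: 0.0603
finger_force: 0.0
1.4 [0.52722827 0.2403798  0.30159118] [-1.53 -0.57 -1.77  0.33 -0.2   0.04 -0.11]
[328.83777467 222.63968491]
```

View pics/w1.png

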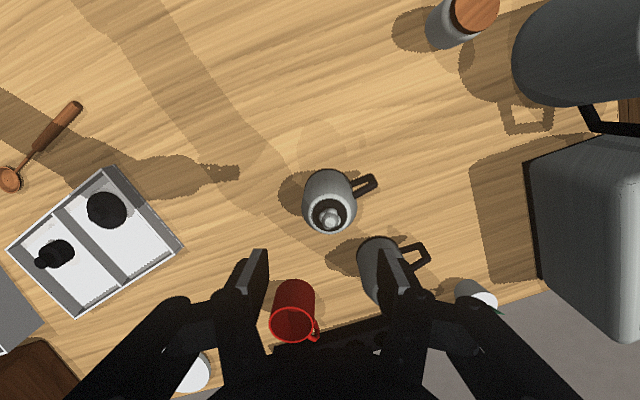

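The wrist view shows the open flask's neck at (330,216), with its black seal ring around it. The closed flask is at (380,265), and the cap is far left at (55,253). Now I'll measure the ring and tip precisely.

Run:
```python
from h import *
w=np.load("w1.npy",allow_pickle=True).item();im=cv2.imread("pics/w1.png")
x0,y0,x1,y1=295,190,362,240
c=im[y0:y1,x0:x1];v=c.max(2)
for thr in(45,60,75):
    m=(v<thr).astype(np.uint8)
    n,l,st,ce=cv2.connectedComponentsWithStats(m)
    for k in range(1,n):
        if st[k,4]>60:
            cs,_=cv2.findContours((l==k).astype(np.uint8),cv2.RETR_EXTERNAL,cv2.CHAIN_APPROX_NONE)
            h=cv2.convexHull(max(cs,key=cv2.contourArea))
            e=cv2.fitEllipse(max(cs,key=cv2.contourArea))
            uv=np.array(e[0])+[x0,y0]
            print(thr,st[k].tolist(),e,uv,plane(w,uv,.118))
np.set_printoptions(linewidth=250)
print(v[12:50:1,15:55])
for X in([.588,.2265,.142],[.588,.2265,.118]):print(proj(w,X))
```

```text
45 [18, 12, 10, 24, 76] ((22.64133071899414, 24.117002487182617), (8.807950019836426, 20.849313735961914), 177.3418731689453) [317.64133072 214.11700249] [0.58026448 0.21347836 0.118     ]
45 [22, 23, 27, 18, 63] ((32.480648040771484, 29.4407901763916), (20.795867919921875, 28.652700424194336), 101.69569396972656) [327.48064804 219.44079018] [0.59241112 0.22341936 0.118     ]
60 [17, 9, 35, 32, 514] ((33.97803497314453, 24.68938446044922), (31.4837646484375, 33.29204177856445), 90.67752838134766) [328.97803497 214.68938446] [0.58653066 0.2277838  0.118     ]
75 [57, 0, 10, 9, 67] ((61.47572708129883, 3.486124277114868), (7.363796234130859, 10.273197174072266), 67.2998046875) [356.47572708 193.48612428] [0.57090494 0.27285614 0.118     ]
75 [6, 7, 13, 32, 112] ((11.079941749572754, 22.210954666137695), (7.092134475708008, 28.336801528930664), 160.64511108398438) [306.07994175 212.21095467] [0.57208097 0.19961985 0.118     ]
75 [17, 9, 35, 32, 555] ((34.011756896972656, 24.6395263671875), (31.459579467773438, 33.916229248046875), 89.34040069580078) [329.0117569  214.63952637] [0.58647802 0.22785253 0.118     ]
[[ 96 122 162 ... 168 148 145]
 [101 155 182 ... 193 165 141]
 [123 177 193 ... 206 194 157]
 ...
 [175 174 181 ... 177 175 178]
 [187 181 183 ... 176 181 179]
 [185 189 186 ... 122 120 125]]
[328.83777467 222.63968491]
[328.47064489 215.92774834]
```

Converted, -0.01 m is -0.2, 0.01 m is 0.2.

```bash
echo '[[-0.2, -0.8, 0, 0, 0, 0, 0.055], [-0.2, -0.8, 0, 0, 0, 0, 0.055], [-0.2, -0.9, 0, 0, 0, 0, 0.055], [-0.2, -0.9, 0, 0, 0, 0, 0.055], [-0.2, -0.9, 0.1, 0, 0, 0, 0.055], [-0.2, -0.9, 0.2, 0, 0, 0, 0.055], [-0.2, -0.9, 0.2, 0, 0, 0, 0.055], [-0.2, -0.9, 0.2, 0, 0, 0, 0.055]]' > path.dat && python3 drive.py path.dat
echo '[[-0.2, -0.9, 0.2, 0, 0, 0, 0.05], [-0.2, -0.9, 0.2, 0, 0, 0, 0.05], [-0.2, -0.8, 0.2, 0, 0, 0, 0.05], [0, -0.6, 0.2, 0, 0, 0, 0.05], [0, 0, 0, 0, 0, 0, 0.05], [0, 0, 0, 0, 0, 0, 0.05], [0, 0, 0, 0, 0, 0, 0.05]]' > path.dat && python3 drive.py path.dat
python3 - <<'E'
from h import *
o=r.observe();print(o['time'],o['tool_pos'],np.round(o['qd'],2))
w=r.camera_info("wrist");im=r.read_camera("wrist");cv2.imwrite("pics/w2.png",im[:,:,::-1])
np.save("w2.npy",w,allow_pickle=True)
print(proj(w,[.511,-.298,.037]),proj(w,[.511,-.298,.059]))
E
```

```text
time: 2.25
tool_pos: [0.4796, -0.1148, 0.2672]
tool_rot: [[-0.938, 0.347, 0.001], [0.347, 0.938, 0.0], [-0.001, 0.001, -1.0]]
force: [2.2, 0.2, 0.7]
finger_gap: 0.0551
finger_force: 0.0
time: 2.95
tool_pos: [0.4533, -0.2734, 0.2274]
tool_rot: [[-0.938, 0.347, 0.001], [0.347, 0.938, 0.001], [-0.0, 0.001, -1.0]]
force: [-0.3, 0.5, -0.2]
finger_gap: 0.0499
finger_force: 0.0
2.95 [ 0.45329643 -0.27335687  0.2274337 ] [-0.31 -0.19 -0.09 -0.17  0.19 -0.03  0.22]
[319.94936737 214.4950194 ] [319.83368276 220.45549029]
```

View pics/w2.png

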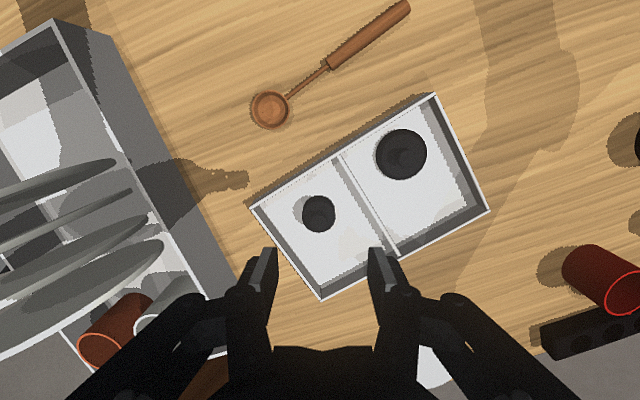

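The cap is at about (318,214) in the wrist view, close to the predicted spot, and the pot lid is at (401,154). I'll fit the cap's knob and its silhouette.

Run:
```python
from h import *
w=np.load("w2.npy",allow_pickle=True).item();im=cv2.imread("pics/w2.png")
print(dark(im,(285,180,345,245),70))
c=im[185:245,290:350];g=cv2.convertScaleAbs(c,alpha=4)
cv2.imwrite("pics/c.png",cv2.resize(g,(600,600),interpolation=0))
for X in([.511,-.298]):
  for z in(.005,.037,.059):
    q=[proj(w,[.511+rr*np.cos(a),-.298+rr*np.sin(a),z]) for a in np.linspace(0,6.2,40) for rr in[.012 if z>.05 else .024]]
    q=np.array(q);print(z,q.min(0),q.max(0))
```

```text
[([318.0, 213.7], [302, 196, 33, 36, 963])]
0.005 [304.20393025 191.63536434] [335.99394972 221.57145124]
0.037 [302.84495543 198.23900006] [337.05593867 230.15657865]
0.059 [310.81398858 212.01984523] [328.85509478 228.73213278]
0.005 [304.20393025 191.63536434] [335.99394972 221.57145124]
0.037 [302.84495543 198.23900006] [337.05593867 230.15657865]
0.059 [310.81398858 212.01984523] [328.85509478 228.73213278]
```

View pics/c.png

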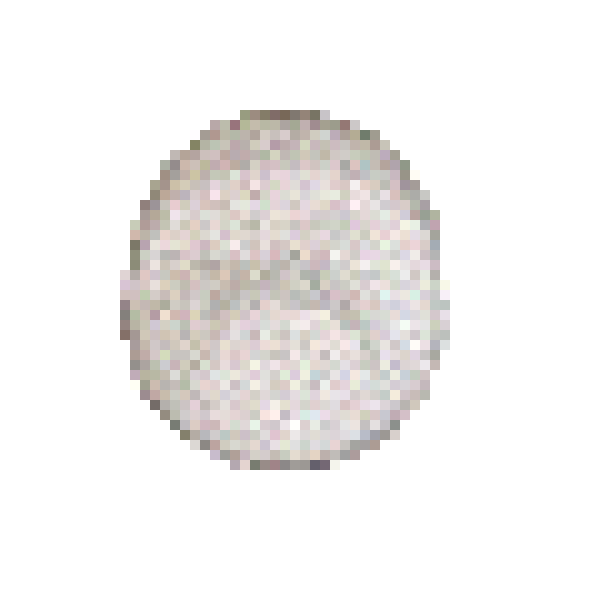

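```bash
echo '[[-0.6, -0.06, 0.4, 0, 0, 0, 0.05], [-0.72, -0.04, 0.6, 0, 0, 0, 0.05], [0, 0, 0.8, 0, 0, 0, 0.05], [0, 0, 0.8, 0, 0, 0, 0.05], [0, 0, 0.4, 0, 0, 0, 0.05], [0, 0, 0, 0, 0, 0, 0.05], [0, 0, 0, 0, 0, 0, 0.05]]' > path.dat && python3 drive.py path.dat
python3 - <<'E'
from h import *
o=r.observe();R=np.array(o['tool_rot']);print(R.T@(np.array([.5134,-.3014,.041])-o['tool_pos']))
w=r.camera_info("wrist");im=r.read_camera("wrist");cv2.imwrite("pics/w3.png",im[:,:,::-1])
E
```

```text
time: 3.7
tool_pos: [0.5132, -0.3025, 0.0779]
tool_rot: [[-0.937, 0.348, 0.001], [0.348, 0.937, 0.0], [-0.0, 0.0, -1.0]]
force: [0.2, 0.9, 1.1]
finger_gap: 0.0503
finger_force: 0.0
[0.00021399 0.00106243 0.03685047]
```

View pics/w3.png

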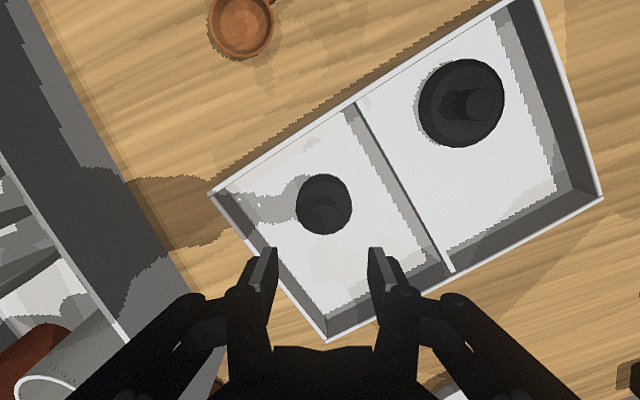

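The cap's silhouette is centred at (324,204), with the knob at about (322,212), midway between the fingers. I'll check this closer view against the estimate.

Run:
```python
from h import *
w=r.camera_info("wrist");im=cv2.imread("pics/w3.png")
print(dark(im,(290,165,360,240),70))
for C in([.5134,-.3014],[.511,-.298]):
  Q=[]
  for z in(.005,.037,.059):
    rr=.012 if z>.05 else .024
    Q+=[proj(w,[C[0]+rr*np.cos(a),C[1]+rr*np.sin(a),z]) for a in np.linspace(0,6.28,60)]
  h=cv2.convexHull(np.float32(Q));m=cv2.moments(h);print(cv2.boundingRect(h),m['m10']/m['m00'],m['m01']/m['m00'],m['m00'])
print(plane(w,(325,205),.03)-plane(w,(324,204),.03))
```

```text
[([323.2, 204.3], [296, 174, 56, 61, 2653])]
(295, 170, 58, 64) 324.10854002143697 202.56626021629478 2829.8882635938935
(298, 166, 58, 64) 326.84568497467257 198.8863706976054 2842.2755508415867
[0.00115152 0.00048888 0.        ]
```

```bash
echo '[[-0.02, 0, 0.4, 0, 0, 0, 0.05], [0, 0, 0.3, 0, 0, 0, 0.05], [0, 0, 0.04, 0, 0, 0, 0.05], [0, 0, 0, 0, 0, 0, 0.05], [0, 0, 0, 0, 0, 0, 0.05]]' > path.dat && python3 drive.py path.dat 60
echo '[[0, 0, 0, 0, 0, 0, 0.015], [0, 0, 0, 0, 0, 0, 0.01], [0, 0, 0, 0, 0, 0, 0.01], [0, 0, 0, 0, 0, 0, 0.01], [0, 0, 0, 0, 0, 0, 0.01]]' > path.dat && python3 drive.py path.dat 60
```

```text
time: 4.25
tool_pos: [0.5136, -0.3043, 0.041]
tool_rot: [[-0.937, 0.35, 0.001], [0.35, 0.937, -0.001], [-0.001, -0.0, -1.0]]
force: [1.2, 0.2, -0.1]
finger_gap: 0.0499
finger_force: 0.0
time: 4.75
tool_pos: [0.513, -0.3039, 0.0402]
tool_rot: [[-0.937, 0.35, -0.0], [0.35, 0.937, 0.0], [0.0, 0.0, -1.0]]
force: [-0.9, -0.4, 0.0]
finger_gap: 0.0101
finger_force: 0.0
```

Run:
```python
from h import *
a=r.read_camera("wrist")[:,:,::-1];b=r.read_camera("scene")[:,:,::-1]
o=r.observe();print(o['finger_gap'],o['finger_force'])
cv2.imwrite("pics/d.png",np.hstack([cv2.resize(np.ascontiguousarray(a[120:300,220:420]),(400,360)),cv2.resize(np.ascontiguousarray(b[200:290,150:250]),(400,360))]))
```

```text
0.009842299809246172 0.0
```

View pics/d.png

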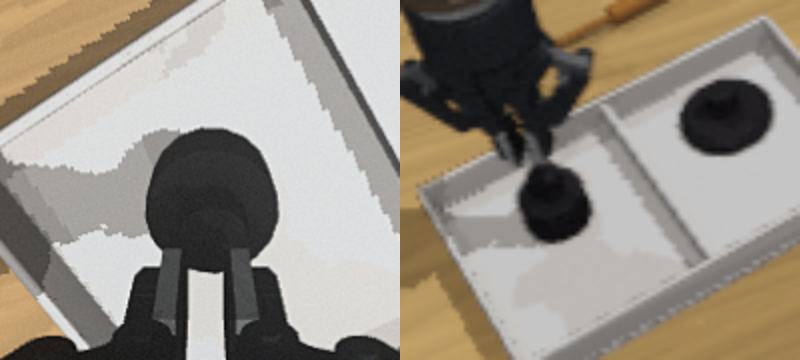

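The left half shows the fingers closed beyond or above the knob: fingertips at about (322,245), knob at about (327,232). The right half shows the tips just at the top of the knob. So the tips look higher than the reported TCP, and I'll check by triangulating them.

Run:
```python
from h import *
o=r.observe();w=r.camera_info("wrist");s=r.camera_info("scene");p=np.array(o['tool_pos']);R=np.array(o['tool_rot'])
print(p,'joints',np.round(o['joint_pos'],1))
print('TCP in wrist',proj(w,p),'scene',proj(s,p), 'd.png', (proj(s,p)-[150,200])*4)
for t in(.01,.02,.03):print(t,proj(w,p-R[:,2]*t),(proj(s,p-R[:,2]*t)-[150,200])*4)
print(meet(ray(w,(322,246)),ray(s,(150+132/4,200+158/4))))
C=[.5145,-.303]
for z in(.037,.059,.005):print(z,proj(w,C+[z]),(proj(s,C+[z])-[150,200])*4)
# cap knob top centre triangulated
print(meet(ray(w,(327,232)),ray(s,(150+546/4,200+172/4))))
```

```text
[ 0.51303837 -0.30389991  0.0401777 ] joints [ 23.1  32.    6.4 104.   -4.9  44.2 101.6]
TCP in wrist [322.24664447 228.90973793] scene [185.89299015 247.43081446] d.png [143.57196059 189.72325782]
0.01 [322.24008864 235.05205907] [140.06545905 181.27658088]
0.02 [322.23284812 241.84022163] [136.51510559 172.72623544]
0.03 [322.22481123 249.38036557] [132.92005879 164.07026774]
(array([ 0.50962622, -0.30297098,  0.07277522]), np.float64(0.0004125349471347682))
0.037 [324.16195882 228.44621623] [146.35468359 193.41188003]
0.059 [324.36721829 242.49948255] [138.63203945 174.76665092]
0.005 [323.92868242 212.5031807 ] [157.22100288 219.66298936]
(array([ 0.56603052, -0.167143  ,  0.01971746]), np.float64(0.28661099010390617))
```

```bash
python3 -c "
from cell import r;print(r.grip_point_offset)"
echo '[[0, 0, 0, 0, 0, 0, 0.05], [0, 0, 0, 0, 0, 0, 0.05], [0, 0, 0, 0, 0, 0, 0.05], [0, 0, 0, 0, 0, 0, 0.05]]' > path.dat && python3 drive.py path.dat 60
echo '[[0, 0, 0.2, 0, 0, 0, 0.05], [0, 0, 0.12, 0, 0, 0, 0.05], [0, 0, 0.08, 0, 0, 0, 0.05], [0, 0, 0, 0, 0, 0, 0.05]]' > path.dat && python3 drive.py path.dat
echo '[[0, 0, 0, 0, 0, 0, 0.015], [0, 0, 0, 0, 0, 0, 0.01], [0, 0, 0, 0, 0, 0, 0.01], [0, 0, 0, 0, 0, 0, 0.01], [0, 0, 0, 0, 0, 0, 0.01]]' > path.dat && python3 drive.py path.dat 60
```

```text
0.0187
time: 5.25
tool_pos: [0.513, -0.3039, 0.0402]
tool_rot: [[-0.937, 0.35, -0.0], [0.35, 0.937, 0.0], [0.0, 0.0, -1.0]]
force: [-0.0, -0.4, -0.0]
finger_gap: 0.0498
finger_force: 0.0
time: 5.65
tool_pos: [0.5122, -0.3034, 0.019]
tool_rot: [[-0.937, 0.35, -0.002], [0.35, 0.937, 0.001], [0.002, 0.0, -1.0]]
force: [0.1, -0.2, 0.6]
finger_gap: 0.0497
finger_force: 0.0
time: 6.15
tool_pos: [0.5132, -0.3039, 0.0204]
tool_rot: [[-0.937, 0.35, 0.0], [0.35, 0.937, -0.0], [-0.0, -0.0, -1.0]]
force: [0.3, 0.1, -0.4]
finger_gap: 0.0098
finger_force: 0.0
```

There's still nothing between the fingers, so the tips really do stand well above the reported TCP. I'll feel for the top of the knob (z = 0.059) with the fingers closed, to calibrate the tip height.

Converted, 0.002 m is 0.04.

```bash
echo '[[0, 0, 0.04, 0, 0, 0, 0.01], [0, 0, 0, 0, 0, 0, 0.01]]' > path.dat && python3 drive.py path.dat | egrep 'tool_pos|force'; echo '[[0, 0, 0.06, 0, 0, 0, 0.01], [0, 0, 0, 0, 0, 0, 0.01]]' > path.dat && python3 drive.py path.dat | egrep 'tool_pos|force'
```

```text
tool_pos: [0.5134, -0.3041, 0.0203]
force: [-5.6, 3.0, 16.2]
finger_force: 7.9
tool_pos: [0.5138, -0.3043, 0.0202]
force: [-12.2, 6.7, 37.3]
finger_force: 18.6
```

Run:
```python
from h import *
a=r.read_camera("wrist")[:,:,::-1];b=r.read_camera("scene")[:,:,::-1];t=r.read_camera("top")[:,:,::-1]
f=lambda m,y0,y1,x0,x1,s:cv2.resize(np.ascontiguousarray(m[y0:y1,x0:x1]),s,interpolation=3)
cv2.imwrite("pics/e.png",np.vstack([np.hstack([f(a,150,300,220,420,(400,300)),f(b,205,280,150,250,(400,300))]),np.hstack([f(t,190,265,400,500,(400,300)),np.zeros((300,400,3),np.uint8)])]))
```

```text
(no output)
```

The tips touch the knob top at TCP z = 0.020, so they stand about 38 mm behind the reported TCP. I'll back off, open, and go to TCP z ≈ 0.004.

Converted, -0.01 m is -0.2.

```bash
echo '[[0, 0, -0.2, 0, 0, 0, 0.01], [0, 0, 0, 0, 0, 0, 0.05], [0, 0, 0, 0, 0, 0, 0.05], [0, 0, 0, 0, 0, 0, 0.05], [0, 0, 0, 0, 0, 0, 0.05]]' > path.dat && python3 drive.py path.dat 60
echo '[[-0.04, 0, 0.2, 0, 0, 0, 0.05], [0, 0, 0.16, 0, 0, 0, 0.05], [0, 0, 0.06, 0, 0, 0, 0.05], [0, 0, 0, 0, 0, 0, 0.05], [0, 0, 0, 0, 0, 0, 0.05]]' > path.dat && python3 drive.py path.dat 
echo '[[0, 0, 0, 0, 0, 0, 0.015], [0, 0, 0, 0, 0, 0, 0.01], [0, 0, 0, 0, 0, 0, 0.01], [0, 0, 0, 0, 0, 0, 0.01], [0, 0, 0, 0, 0, 0, 0.01]]' > path.dat && python3 drive.py path.dat 60
```

```text
time: 7.2
tool_pos: [0.5125, -0.3036, 0.0243]
tool_rot: [[-0.937, 0.35, -0.001], [0.35, 0.937, 0.001], [0.001, 0.0, -1.0]]
force: [-0.7, 0.9, -0.0]
finger_gap: 0.0501
finger_force: 0.0
time: 7.7
tool_pos: [0.5147, -0.3046, 0.0039]
tool_rot: [[-0.937, 0.35, -0.001], [0.35, 0.937, 0.0], [0.001, 0.0, -1.0]]
force: [-0.4, 0.4, 0.7]
finger_gap: 0.0499
finger_force: 0.0
time: 8.2
tool_pos: [0.5154, -0.3047, 0.0047]
tool_rot: [[-0.937, 0.35, 0.001], [0.35, 0.937, -0.0], [-0.001, 0.0, -1.0]]
force: [0.8, 1.1, 3.2]
finger_gap: 0.0215
finger_force: 58.8
```

The fingers stopped at 21.5 mm with 59 N. The knob is 24 mm, so before lifting I'll use the last picture to check how it's seated.

Run:
```python
from h import *
a=r.read_camera("wrist")[:,:,::-1];b=r.read_camera("scene")[:,:,::-1];t=r.read_camera("top")[:,:,::-1]
f=lambda m,y0,y1,x0,x1,s:cv2.convertScaleAbs(cv2.resize(np.ascontiguousarray(m[y0:y1,x0:x1]),s,interpolation=3),alpha=2)
cv2.imwrite("pics/f.png",np.vstack([np.hstack([f(a,150,300,220,420,(400,300)),f(b,205,280,150,250,(400,300))]),np.hstack([f(t,190,265,400,500,(400,300)),f(b,160,310,100,300,(400,300))])]))
w=r.camera_info("wrist");o=r.observe();p=np.array(o['tool_pos']);print(p)
print((proj(w,p)-[220,150])*2,(proj(w,p+[0,0,.039])-[220,150])*2)
```

```text
[ 0.51536477 -0.3046645   0.00461366]
[204.44736887 157.6026612 ] [204.38453967 213.66835371]
```

View pics/f.png

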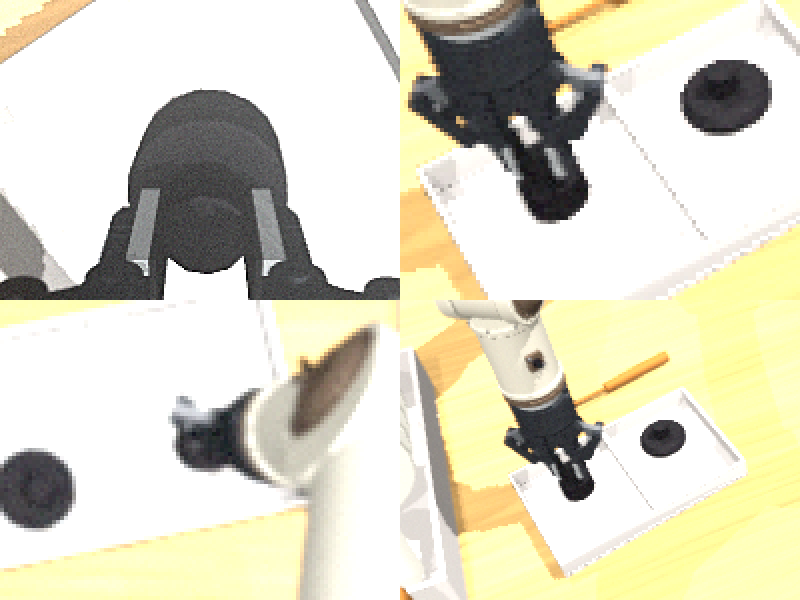

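The picture shows the knob (wrist crop about (205,220)) centred between both pads, and the cap upright below it. The grasp looks good, so I'll lift.

```bash
echo '[[0, 0, -0.1, 0, 0, 0, 0.01], [0, 0, -0.2, 0, 0, 0, 0.01], [0, 0, -0.4, 0, 0, 0, 0.01], [0, 0, -0.6, 0, 0, 0, 0.01], [0, 0, -0.8, 0, 0, 0, 0.01], [0, 0, -0.8, 0, 0, 0, 0.01], [0, 0, -0.6, 0, 0, 0, 0.01], [0, 0, 0, 0, 0, 0, 0.01]]' > path.dat && python3 drive.py path.dat 60
echo '[[0, 0, -0.6, 0, 0, 0, 0.01], [0, 0, -0.6, 0, 0, 0, 0.01], [0, 0, -0.2, 0, 0, 0, 0.01], [0, 0, 0, 0, 0, 0, 0.01], [0, 0, 0, 0, 0, 0, 0.01], [0, 0, 0, 0, 0, 0, 0.01]]' > path.dat && python3 drive.py path.dat 60
python3 - <<'E'
from h import *
o=r.observe();p=np.array(o['tool_pos']);R=np.array(o['tool_rot'])
w=r.camera_info("wrist");im=r.read_camera("wrist");cv2.imwrite("pics/w4.png",im[:,:,::-1])
# cap silhouette above the fingers: rows of dark, per column extent
v=im.max(2)[150:290,220:430]
for y in range(30,140,6):
    k=np.where(v[y]<70)[0];g=np.split(k,np.where(np.diff(k)>3)[0]+1) if len(k) else []
    print(150+y,[(int(q[0])+220,int(q[-1])+220) for q in g if len(q)>3])
# predicted cap hull if cap origin sits at TCP xy (z of origin = tcp z)
for off in([0,0],[.004,0],[-.004,0],[0,.004]):
  Q=[]
  for z,rr in((0,.024),(.032,.024),(.054,.012)):
    Q+=[proj(w,p+R@np.r_[off[0]+rr*np.cos(a),off[1]+rr*np.sin(a),0]+[0,0,z]) for a in np.linspace(0,6.28,60)]
  print(off,cv2.boundingRect(cv2.convexHull(np.float32(Q))))
E
```

```text
time: 9.15
tool_pos: [0.5178, -0.3067, 0.185]
tool_rot: [[-0.936, 0.351, 0.008], [0.351, 0.937, -0.004], [-0.009, -0.001, -1.0]]
force: [0.2, 0.4, -1.4]
finger_gap: 0.0213
finger_force: 58.8
time: 9.75
tool_pos: [0.5137, -0.3039, 0.247]
tool_rot: [[-0.937, 0.35, -0.003], [0.35, 0.937, 0.002], [0.004, 0.0, -1.0]]
force: [1.0, -1.1, -0.2]
finger_gap: 0.0214
finger_force: 58.9
180 []
186 []
192 []
198 [(309, 339)]
204 [(301, 348)]
210 [(295, 354)]
216 [(293, 357)]
222 [(290, 359)]
228 [(288, 361)]
234 [(285, 362)]
240 [(284, 362)]
246 [(284, 290), (300, 346), (355, 363)]
252 [(285, 288), (298, 347), (357, 363)]
258 [(276, 287), (297, 348), (358, 368)]
264 [(275, 286), (296, 348), (359, 370)]
270 [(273, 284), (295, 349), (360, 372)]
276 [(271, 283), (294, 351), (357, 374)]
282 [(268, 288), (294, 303), (309, 336), (343, 351), (357, 376)]
288 [(227, 230), (263, 302), (343, 382), (410, 419)]
[0, 0] (281, 195, 82, 96)
[0.004, 0] (281, 190, 83, 95)
[-0.004, 0] (281, 201, 82, 96)
[0, 0.004] (288, 195, 82, 96)
```

Cap lifted. Its origin sits at about TCP + (-0.4, +0.8) mm in tool x and y, at the TCP height. I'll go past the flask so the wrist camera looks straight down on the neck.

Converted, 0.004 m is 0.08, 0.045 m is 0.9.

```bash
echo '[[0.08, 0.4, 0, 0, 0, 0, 0.01], [0.08, 0.8, 0, 0, 0, 0, 0.01], [0.08, 0.9, 0, 0, 0, 0, 0.01], [0.08, 0.9, 0, 0, 0, 0, 0.01], [0.08, 0.9, 0, 0, 0, 0, 0.01], [0.08, 0.9, 0, 0, 0, 0, 0.01], [0.1, 0.9, 0, 0, 0, 0, 0.01], [0.1, 0.9, 0, 0, 0, 0, 0.01]]' > path.dat && python3 drive.py path.dat 80
echo '[[0.1, 0.9, 0, 0, 0, 0, 0.01], [0.1, 0.9, 0, 0, 0, 0, 0.01], [0.08, 0.9, 0, 0, 0, 0, 0.01], [0.08, 0.7, 0, 0, 0, 0, 0.01], [0, 0.4, 0, 0, 0, 0, 0.01], [0, 0, 0, 0, 0, 0, 0.01], [0, 0, 0, 0, 0, 0, 0.01], [0, 0, 0, 0, 0, 0, 0.01]]' > path.dat && python3 drive.py path.dat 80
echo '[[0, 0, 0, 0, 0, 0, 0.01], [0, 0, 0, 0, 0, 0, 0.01]]' > path.dat && python3 drive.py path.dat 80
cat > ring.py <<'E'
from h import *
o=r.observe();p=np.array(o['tool_pos']);R=np.array(o['tool_rot'])
w=r.camera_info("wrist");im=r.read_camera("wrist");cv2.imwrite("pics/w5.png",im[:,:,::-1])
q=proj(w,[.5867,.2276,.118]);print(p,'pred',q)
x0,y0=(q-55).astype(int).clip(0);c=im[y0:y0+110,x0:x0+110];v=c.max(2)
for thr in(40,50,60,75):
    n,l,st,ce=cv2.connectedComponentsWithStats((v<thr).astype(np.uint8))
    for k in range(1,n):
        if st[k,4]>150:
            cs,_=cv2.findContours((l==k).astype(np.uint8),cv2.RETR_EXTERNAL,cv2.CHAIN_APPROX_NONE)
            e=cv2.fitEllipse(cv2.convexHull(max(cs,key=cv2.contourArea)));uv=np.array(e[0])+[x0,y0]
            print(thr,st[k].tolist(),np.round(e[1],1),uv,plane(w,uv,.117)[:2])
m=(v>150).astype(np.uint8)
E
python3 ring.py
```

```text
time: 10.6
tool_pos: [0.5983, 0.0181, 0.2479]
tool_rot: [[-0.937, 0.35, -0.002], [0.35, 0.937, -0.0], [0.002, -0.001, -1.0]]
force: [0.9, 0.8, -1.2]
finger_gap: 0.0208
finger_force: 79.2
time: 11.4
tool_pos: [0.6482, 0.1985, 0.2484]
tool_rot: [[-0.936, 0.352, -0.001], [0.352, 0.936, -0.002], [0.001, -0.002, -1.0]]
force: [-0.4, -0.6, -0.9]
finger_gap: 0.0211
finger_force: 79.2
time: 11.6
tool_pos: [0.6485, 0.1992, 0.2494]
tool_rot: [[-0.936, 0.352, 0.0], [0.352, 0.936, -0.0], [-0.0, -0.0, -1.0]]
force: [-0.5, -0.3, -1.0]
finger_gap: 0.0212
finger_force: 79.2
[0.64847058 0.19918157 0.249405  ] pred [326.86798003 119.80762465]
60 [35, 34, 43, 45, 581] [43.6 44.9] [327.04349518 120.04389954] [0.58703884 0.22768974]
75 [86, 21, 24, 22, 267] [11.9 35.6] [369.11933136  95.81778145] [0.57939333 0.27736618]
75 [35, 34, 44, 45, 954] [43.9 45.1] [327.15061951 119.98683167] [0.58702371 0.22781725]
```

The neck is confirmed at (0.5870, 0.2278), within 0.5 mm of the first wrist measurement. I'll move above it.

Careful with the scale: shifts go in shares of 50 mm and turns go in units of 2 degrees. That gives: 0.03 m is 0.6, 0.015 m is 0.3.

```bash
echo '[[0.6, 0.04, 0, 0, 0, 0, 0.01], [0.6, 0.04, 0.2, 0, 0, 0, 0.01], [0.16, 0, 0.6, 0, 0, 0, 0.01], [0, 0, 0.6, 0, 0, 0, 0.01], [0, 0, 0.3, 0, 0, 0, 0.01], [0, 0, 0, 0, 0, 0, 0.01], [0, 0, 0, 0, 0, 0, 0.01], [0, 0, 0, 0, 0, 0, 0.01]]' > path.dat && python3 drive.py path.dat 90
cat > st.py <<'E'
from h import *
S=[]
for _ in range(3):
    o=r.observe();S.append(o['tool_pos']);r.read_camera("top")
p=np.mean(S,0);R=np.array(o['tool_rot']);d=R.T@(np.array([.587,.2278,.118])-p)-[-.0004,.0008,0]
print(o['time'],p,'to go',np.round(d,4),'F',np.round(o['force'],1),o['finger_gap'],o['finger_force'])
E
python3 st.py
```

```text
time: 12.45
tool_pos: [0.5876, 0.2285, 0.166]
tool_rot: [[-0.936, 0.351, 0.003], [0.351, 0.936, 0.001], [-0.002, 0.002, -1.0]]
force: [-0.1, 0.3, -0.9]
finger_gap: 0.0209
finger_force: 89.7
12.55 [0.58744883 0.2285034  0.1658943 ] to go [ 0.0007 -0.0017  0.0479] F [-0.5 -0.4 -1.8] 0.02043439486122432 89.67968499753624
```

```bash
echo '[[0.01, -0.034, 0.16, 0, 0, 0, 0.01], [0, 0, 0.16, 0, 0, 0, 0.01], [0, 0, 0.12, 0, 0, 0, 0.01], [0, 0, 0.12, 0, 0, 0, 0.01], [0, 0, 0, 0, 0, 0, 0.01], [0, 0, 0, 0, 0, 0, 0.01]]' > path.dat && python3 drive.py path.dat 90
python3 st.py
```

```text
time: 13.2
tool_pos: [0.5856, 0.2264, 0.1362]
tool_rot: [[-0.937, 0.351, 0.001], [0.351, 0.937, -0.0], [-0.001, 0.0, -1.0]]
force: [3.0, -1.4, -1.0]
finger_gap: 0.021
finger_force: 89.7
13.3 [0.58553053 0.22644088 0.13625852] to go [-0.0005  0.001   0.0183] F [ 2.3 -0.9 -0.3] 0.020398087028893605 89.74935463629663
```

The neck is inside the bore with only about 2 N sideways. A small correction, then I press.

```bash
echo '[[-0.012, 0.014, 0.04, 0, 0, 0, 0.01], [0, 0, 0.06, 0, 0, 0, 0.01], [0, 0, 0.06, 0, 0, 0, 0.01], [0, 0, 0.04, 0, 0, 0, 0.01], [0, 0, 0, 0, 0, 0, 0.01]]' > path.dat && python3 drive.py path.dat 100
python3 st.py
echo '[[0, 0, 0.06, 0, 0, 0, 0.01], [0, 0, 0.06, 0, 0, 0, 0.01], [0, 0, 0.04, 0, 0, 0, 0.01], [0, 0, 0, 0, 0, 0, 0.01]]' > path.dat && python3 drive.py path.dat 100
python3 st.py
```

```text
time: 13.85
tool_pos: [0.5876, 0.2266, 0.1275]
tool_rot: [[-0.936, 0.351, 0.003], [0.351, 0.936, 0.0], [-0.003, 0.001, -1.0]]
force: [3.4, -1.9, 4.1]
finger_gap: 0.0202
finger_force: 99.4
13.95 [0.58740432 0.22668236 0.12730167] to go [0.0012 0.0001 0.0093] F [ 3.7 -1.6  3.6] 0.020253929886670685 99.38218945171684
time: 14.4
tool_pos: [0.5868, 0.2268, 0.1171]
tool_rot: [[-0.937, 0.351, 0.001], [0.351, 0.937, -0.0], [-0.001, 0.0, -1.0]]
force: [8.0, -1.1, -4.4]
finger_gap: 0.02
finger_force: 98.5
14.5 [0.58678285 0.22679909 0.11710708] to go [ 0.0005  0.0002 -0.0009] F [ 7.5 -2.6 -4.5] 0.020019752494038638 98.54436968453228
```

Clicked: Fz dropped to -4.5 N and z is at the seat. I'll ease the side force slightly and keep pressing.

Converted, 0.001 m is 0.02, -0.0007 m is -0.014.

```bash
echo '[[-0.014, 0.006, 0.02, 0, 0, 0, 0.01], [0, 0, 0.02, 0, 0, 0, 0.01], [0, 0, 0, 0, 0, 0, 0.01], [0, 0, 0, 0, 0, 0, 0.01]]' > path.dat && python3 drive.py path.dat 100
python3 st.py
echo '[[0, 0, 0.02, 0, 0, 0, 0.01], [0, 0, 0, 0, 0, 0, 0.01], [0, 0, 0, 0, 0, 0, 0.01]]' > path.dat && python3 drive.py path.dat 100
python3 st.py
```

```text
time: 14.95
tool_pos: [0.5872, 0.2269, 0.1163]
tool_rot: [[-0.937, 0.35, 0.001], [0.35, 0.937, -0.0], [-0.001, 0.0, -1.0]]
force: [5.7, -2.9, 3.3]
finger_gap: 0.0201
finger_force: 99.4
15.05 [0.58716959 0.2268783  0.11633843] to go [ 0.0009  0.     -0.0017] F [ 4.  -3.2  4.1] 0.01997775750882907 99.4468457205221
time: 15.4
tool_pos: [0.5873, 0.2269, 0.1158]
tool_rot: [[-0.937, 0.35, 0.001], [0.35, 0.937, -0.0], [-0.001, 0.0, -1.0]]
force: [3.9, -3.6, 6.0]
finger_gap: 0.0199
finger_force: 99.7
15.5 [0.58730573 0.22687937 0.11582915] to go [ 0.001  -0.     -0.0022] F [ 3.8 -3.7  6.1] 0.020289887234091364 99.70654778648168
```

The stiffness is about 4 N/mm, so the cap is on the seal at roughly 1.7 mm or more. I'll press a little further for margin.

Converted, 0.0015 m is 0.03.

```bash
echo '[[0, 0, 0.03, 0, 0, 0, 0.01], [0, 0, 0, 0, 0, 0, 0.01], [0, 0, 0, 0, 0, 0, 0.01], [0, 0, 0, 0, 0, 0, 0.01], [0, 0, 0, 0, 0, 0, 0.01]]' > path.dat && python3 drive.py path.dat 100
python3 st.py
```

```text
time: 16.05
tool_pos: [0.5876, 0.2269, 0.1149]
tool_rot: [[-0.937, 0.35, 0.002], [0.35, 0.937, -0.0], [-0.002, 0.001, -1.0]]
force: [2.8, -3.9, 8.5]
finger_gap: 0.0203
finger_force: 99.9
16.15 [0.58760551 0.22692073 0.11490719] to go [ 0.0013 -0.0002 -0.0031] F [ 3.8 -3.8  8.6] 0.019901700201057772 99.93857889901847
```

```bash
python3 -c "
from cell import r;print(r.close_job())"
```

```text
the job is handed in; nothing more can be done
None
```

The flask cap is clicked onto the open flask and I handed the job in still gripping it at 100 N, with about 9 N of downward push. From the push force, the seal is squeezed about 2 mm. The click and squeeze are read from the force and height readings, not a picture, and the hand-in gave no verdict.

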